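# Discard a cracked gel plate into the glass tub

## Task

The glass gel plate lying flat in front of the gel tank is cracked. First take the white comb off it and put the comb in the steel tray; then, keeping the plate flat on the work panel and pressing on it only lightly because it is cracked, slide it out and push it off the free edge of the panel so that it drops into the broken-glass tub below. Do not lift the plate, and leave the other things on the bench where they are.

Things in the scene. Friction and masses are not known exactly. Their poses are not given: they have to be found in the camera images.
- panel: white laminate work panel on packing strips on the bench, 360 (x) x 1000 (y) x 18 mm, fixed, falling one to two degrees towards its +x long side so that drips run off. All things below except the tub stand on it. Origin: centre of its underside; the smooth upper face is 18 mm above. Its +x long side is the free edge, some 30 to 75 mm beyond the edge of the bench; its height varies by a few mm
- panel_edge (a point): middle of the free edge, on the upper face of the panel (180 mm along +x from the panel's origin); the edge runs along the panel's y
- tank_front (a point): middle of the front (+x) face of the gel tank, 31 mm above the panel: tank with blue trough and amber lid, 110 (x) x 250 (y) x 62 mm, fixed on the panel. The cracked plate lies 5 to 8 mm in front of that face, too close for a finger behind it
- plate: the cracked plate: plain rectangle of greenish glass with ground white edges and dark crack lines, 120 (x) x 140 (y) x 5 mm, 0.15 to 0.3 kg, loose, flat on the panel, its -x edge towards the tank, with neighbours standing some 12 mm from its +y and -y edges. Origin: centre of its underside. Too wide to pinch: it is slid by pressing on its upper face
- plate_top (a point): centre of the plate's upper face. The plate slides on the panel (friction about 0.3, less than under a fingertip): a downward press of 6 to 9 N carries it along, 2 or 3 N may slip. The glass hardly gives: a few tenths of a millimetre too deep is already 10 N or more, so touch down at about 3 mm/s. More than 20 N from the robot breaks it
- comb: white plastic gel comb lying flat on the cracked plate: a straight bar 12 (x) x 104 (y) x 16 mm high, with a row of flat teeth 4 mm high that reach out to 32 mm along +x from the bar's middle; 40 g, loose. Origin: underside of the bar, at its middle. Grip the bar across its 12 mm width
- comb_bar (a point): middle of the comb's bar, 8 mm above its underside
- tray: shallow steel instrument tray, open on top and empty, outside 180 (x) x 140 (y) x 28 mm, walls and floor 3 mm thick, loose, 0.45 kg, standing at one end of the panel. Origin: centre of its underside
- tub: grey plastic broken-glass tub, open on top, outside 300 (x) x 340 (y) x 130 mm, walls and floor 5 mm thick, fixed on a steel trolley drawn up to the bench. Its near wall is tucked some 10 to 65 mm under the overhanging edge of the panel and its rim lies about 40 mm below the bench top. Origin: centre of its underside
- tub_mouth (a point): centre of the tub's open mouth, at the height of its rim, 130 mm above its underside
- spare: sound glass plate with a wide notch in one side (two ears), 120 x 140 x 5 mm, loose, lying at the other end of the panel from the tray. Leave it. Origin: centre of its underside
- tipbox: blue pipette-tip box with clear lid, 117 (x) x 84 (y) x 58 mm, loose, beside the cracked plate on its +y side. Leave it. Origin: centre of its underside
- tuberack: small off-white rack of microtubes, 105 (x) x 66 (y) x 43 mm, loose, beside the cracked plate on its -y side. Leave it. Origin: centre of its underside
- bottle: glass bottle with paper label, 60 mm across, 130 mm high, loose, towards the rear of the panel. Leave it. Origin: centre of its underside
- flask: conical flask, 74 mm across, 104 mm high, loose, towards the rear of the panel. Leave it. Origin: centre of its underside
- pipette: light grey pipette lying along the panel's y near its free edge, about 240 mm long, 30 mm wide, 22 mm high, loose. Leave it. Origin: underside of the middle of its thick body, which is 105 mm long; the shaft reaches 165 mm along its +y
Not all that is in view belongs to the job. Of the things shaped like the tray, the steel one is meant.

How it is judged:
By the outcome, as a careful person would: the job done as asked, in the order asked, and still so for the second after the job is handed in, with the robot touching nothing.
It also fails if it takes over 72 s, if anything falls off the work surface, if the arm or the gripper's body presses on something with over 40 N, if the wrist force passes 120 N, or if a joint passes its speed limit or range.

## Robot

A 7-joint arm with a two-finger parallel gripper is mounted at the origin on the work surface. World frame = base frame: x ahead of the robot, y to its left, z up, the work surface at z = 0. Lengths are in m, angles in degrees, forces in N, time in s.
With the tool pointing down it reaches from about 0.425 to 0.95 m from the base axis. Payload 4.7 kg.
Tool frame: the origin (TCP) lies at the very end of the fingers, on their centre line; the grasp point (between the pads) lies 19 mm behind it; x points along the fingers, z is the direction in which the jaws open and shut, and the axes are right-handed (so a half turn about x gives the same grasp; the last joint's range is limited). The gripper opens to 87 mm and grips with 3 to 60 N. Pads are 19 mm wide; open, the fingers measure 117 mm over their backs; the gripper's body (75 mm by 190 mm) begins 51 mm behind the grasp point.
Start: joints at [-65.311, 26.849, -2.785, 87.806, 1.381, 65.374, -4.715], TCP at [0.3, 0.605, 0.223] pointing down, gripper open.
Joint ranges: [-148.3, 148.3], [-19.14, 114.17], [-79.39, 73.82], [5.75, 140.21], [-59.74, 239.74], [12.07, 113.84], [-152.46, 152.46]. Speed limits (degrees/s): [147.25, 147.25, 180, 180, 180, 180, 180].

## Interface

Orientations are given as [roll, pitch, yaw] about the fixed x, y, z axes, in that order (R = Rz(yaw) Ry(pitch) Rx(roll)).
In Python, from cell import robot gives the robot as it stands.
- The arm moves only by the shell command python3 -m inch 'ROWS' [FORCE]. ROWS is JSON, a list of rows, each a list of 7 numbers: the finger opening in cm, from 0 to 8.7, then the shift along the tool's x, y, z in cm, then the turn, a rotation vector about the tool's x, y, z in rad. In form: [[grip, x, y, z, wx, wy, wz], ...]. A call has 1 to 20 rows; each row is the pose to reach, as a shift and turn from the pose commanded when the call began, along the tool's axes at that moment; what a row does not reach only later rows make up. A row lasts 1/10 s, in which the tool goes at most 50 mm and 8.59 degrees, less where a joint would pass 70% of its speed; a pose out of reach is approached as far as the arm can. A call with a gripper value outside its range is refused whole. The fingers move at their own pace and stop on an object; FORCE is the grip in N (left out, the last holds). Time passes only in rows, so rows that repeat a pose let the fingers close. It gives the time, the measured TCP pose, the force and the opening at its end, in the units of the state.
- robot.state(): the state, without advancing time (a new reading comes with each control period).
- robot.capture(name): name is "scene" or "top" or "wrist"; returns (picture, depth): 420x560x3 uint8, red, green, blue; 420x560 float32, m along the optical axis (not along the pixel's ray), 0 where there is no reading.
- robot.calibration(name): a dict with "intrinsics" (3x3 intrinsics, pixels), "R" (3x3) and "t" (3): a world point X has camera coordinates R X + t. Camera axes: x right, y down, z forward; pixel columns grow to the right and rows downward; lengths in m; the calibration is good to about 2 mm. A picture is of the moment at which its call begins: read the wrist's pose just before it. calibration takes no time and is no camera call; for the wrist camera it gives the pose at the moment of the call.
- robot.sign_off(): hands the job in, once; it reports no verdict.
Trained networks look in the newest picture that a camera, given by its name, has taken for a name from the list of things; names that differ only in an ending like _2 or _b are one class to them, and where a whole thing is asked for, a point or a joint stands for the part that bears it (a point fixed in the world has none). Each returns a list of dicts, best first, with "score" (0 to 1); they miss things now and then, are a little off and sometimes report something else, mostly with a low value. They report only what shows in the picture. A call takes as long as a camera call. They do not tell look-alikes from the thing itself.
- robot.look_for(camera, target): "position" ([x, y, z] in m, in the coordinates of the camera as it stood for that picture, good to about 4 mm: the middle of the surface that is visible of it).
- robot.outline_of(camera, target): "region" (420x560 bool, what is visible of it).
- robot.place_of(camera, target): "position" ([x, y, z] in m, in the coordinates of the camera as it stood for that picture, good to about 4 mm: a listed point, or the origin of a listed thing).
The state is a dict: "time_s": time; "joint_pos": joint angles; "joint_velocities": joint speeds; "effort": joint torques, N m; "tcp_pos": TCP position; "orientation": TCP orientation; "contact_force": force on the tool from outside, world axes, zero at the start; "moment": the same for the moment, N m; "width": finger opening in m.
Only numpy, scipy, OpenCV 4.12 (cv2) and the standard library are available. Lean on these libraries where they do the work, as an engineer would, in place of code of your own. Each camera call takes 0.05 s, during which the arm holds its last target. There are 200 camera calls.

## Working session

There is one attempt and no reset: what is moved stays moved. The work goes in short steps, Python scripts to look and compute and a shell command to move; the robot and the scene stay as the last step left them, time stands still between calls to the robot, and variables do not carry over. Pictures are saved under pics/ and viewed, about 8 in all and at most 12, crops included, and the job is handed in when it is done.

```bash
ls; mkdir -p pics
cat > h.py <<'E'
from cell import robot
import numpy as np, cv2
from scipy.spatial.transform import Rotation as Ro
def cap(n,fn=None):
    p,d=robot.capture(n); c=robot.calibration(n)
    if fn: cv2.imwrite('pics/'+fn,p[:,:,::-1])
    return p,d,c
def w(c,X): return np.array(c["R"]).T@(np.array(X)-np.array(c["t"]))
def world(d,c):
    K=np.array(c["intrinsics"]); v,u=np.indices(d.shape)
    X=np.stack([(u-K[0,2])/K[0,0]*d,(v-K[1,2])/K[1,1]*d,d],-1)
    return (X-np.array(c["t"]))@np.array(c["R"])
def pix(c,X):
    q=np.array(c["intrinsics"])@(np.array(c["R"])@np.array(X)+np.array(c["t"])); return (q[:2]/q[2]).round().astype(int)
def st():
    s=robot.state(); print(s["time_s"],np.round(s["tcp_pos"],4),np.round(s["orientation"],2),"F",np.round(s["contact_force"],2),"w",round(s["width"],4)); return s
E
python3 - <<'E'
from h import *
s=st(); print(Ro.from_euler('xyz',s["orientation"],degrees=True).as_matrix().round(3))
a,_,ct=cap("top"); b,_,cs=cap("scene")
for cam,c in (("top",ct),("scene",cs)):
  for n in ["plate","plate_top","comb","comb_bar","tray","tub_mouth","panel_edge","tank_front","spare","tipbox","tuberack","pipette"]:
    for r in robot.place_of(cam,n)[:3]:
      x=w(c,r["position"]); print(cam,n,round(r["score"],2),x.round(3),pix(c,x))
cv2.imwrite('pics/a.png',np.vstack([a,b])[:,:,::-1][:, :]) 
cv2.imwrite('pics/top.png',cv2.resize(a,(784,588))[:,:,::-1]); cv2.imwrite('pics/scene.png',cv2.resize(b,(784,588))[:,:,::-1])
E
```

```text
pics
0.0 [0.2993 0.6044 0.2215] [-177.09   89.89 -113.44] F [-0.42 -0.14  0.02] w 0.0867
[[-0.001 -0.896  0.444]
 [-0.002  0.444  0.896]
 [-1.    -0.    -0.002]]
top plate 0.85 [ 0.471 -0.018  0.026] [320 227]
top plate_top 0.59 [ 0.47  -0.02   0.031] [321 227]
top comb 0.65 [ 0.486 -0.027  0.022] [322 223]
top comb_bar 0.51 [ 0.491 -0.032  0.036] [324 221]
top tray 0.86 [0.46  0.41  0.029] [201 227]
top tray 0.83 [ 0.447  0.701 -0.001] [122 229]
top tray 0.72 [ 0.406 -0.011  0.054] [319 244]
top tub_mouth 0.72 [ 0.757 -0.07  -0.046] [332 155]
top tank_front 0.81 [ 0.408 -0.011  0.054] [319 244]
top tank_front 0.73 [0.473 0.108 0.022] [285 225]
top tank_front 0.61 [ 0.486 -0.032  0.034] [324 223]
top spare 0.74 [ 0.438 -0.349  0.025] [411 238]
top tipbox 0.82 [0.473 0.109 0.023] [285 225]
top tuberack 0.73 [ 0.464 -0.138  0.027] [353 230]
top tuberack 0.38 [ 0.6   -0.349  0.017] [410 194]
top pipette 0.65 [ 0.594 -0.348  0.019] [410 196]
scene plate 0.55 [ 0.473 -0.019  0.022] [246 162]
scene plate 0.15 [ 0.489 -0.033  0.029] [240 161]
scene plate_top 0.6 [ 0.469 -0.02   0.034] [247 159]
scene comb 0.71 [ 0.49  -0.031  0.031] [240 161]
scene comb 0.43 [ 0.468 -0.134  0.026] [223 144]
scene comb_bar 0.73 [ 0.489 -0.031  0.036] [240 160]
scene comb_bar 0.62 [ 0.443 -0.351  0.031] [187 110]
scene tray 0.9 [ 0.449  0.701 -0.001] [439 292]
scene tray 0.72 [0.456 0.412 0.03 ] [355 229]
scene tub_mouth 0.61 [ 0.766 -0.072 -0.042] [172 218]
scene panel_edge 0.82 [0.659 0.023 0.023] [214 202]
scene panel_edge 0.28 [ 0.762 -0.07  -0.169] [181 239]
scene tank_front 0.85 [ 0.406 -0.014  0.06 ] [261 144]
scene tank_front 0.65 [0.343 0.28  0.032] [342 184]
scene spare 0.66 [ 0.44  -0.351  0.03 ] [187 110]
scene tipbox 0.91 [0.48  0.105 0.029] [273 181]
scene pipette 0.97 [ 0.598 -0.352  0.022] [153 135]
scene pipette 0.73 [ 0.406 -0.011  0.06 ] [261 144]
scene pipette 0.54 [ 0.443 -0.35   0.031] [187 110]
```

View pics/top.png

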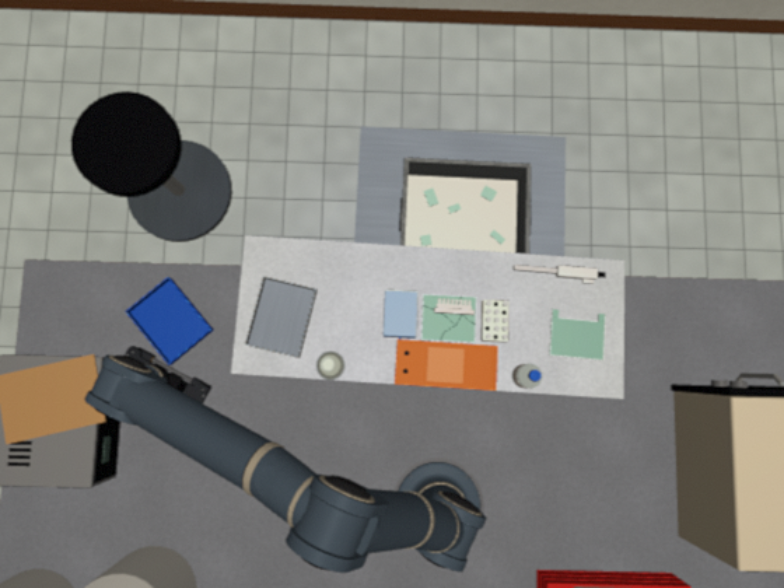

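View pics/scene.png

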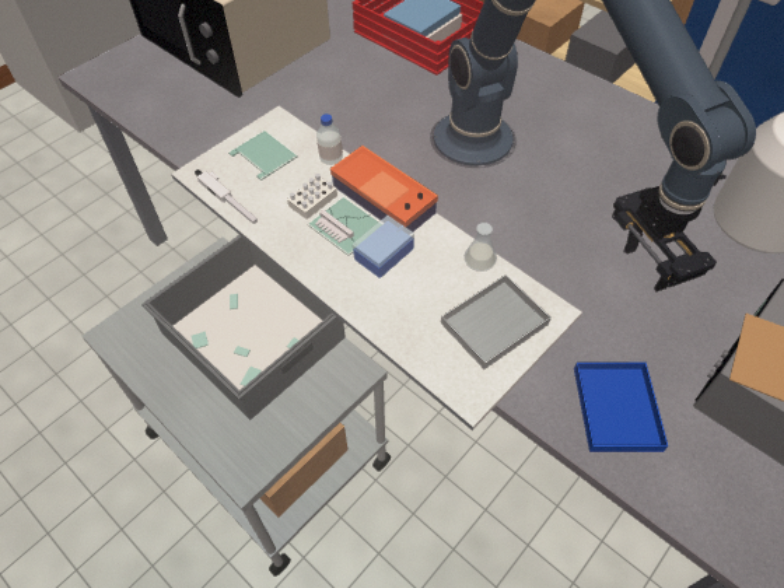

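The top view shows two trays. The grey steel one is at (281,317), on the panel; the blue one is at (168,320), on the bench. The steel one fits, at world (0.458, 0.411). The comb lies on the cracked plate at (450,312), and the tub is at (462,205). I'm moving over the plate to look from close by.

```bash
python3 -m inch '[[8.7,-5,-43,-48,1.11,0,0],[8.7,-5,-43,-48,1.11,0,0],[8.7,-5,-43,-48,1.11,0,0],[8.7,-5,-43,-48,1.11,0,0],[8.7,-5,-43,-48,1.11,0,0],[8.7,-5,-43,-48,1.11,0,0],[8.7,-5,-43,-48,1.11,0,0],[8.7,-5,-43,-48,1.11,0,0],[8.7,-5,-43,-48,1.11,0,0],[8.7,-5,-43,-48,1.11,0,0],[8.7,-5,-43,-48,1.11,0,0],[8.7,-5,-43,-48,1.11,0,0],[8.7,-5,-43,-48,1.11,0,0],[8.7,-5,-43,-48,1.11,0,0],[8.7,-5,-43,-48,1.11,0,0],[8.7,-5,-43,-48,1.11,0,0],[8.7,-5,-43,-48,1.11,0,0],[8.7,-5,-43,-48,1.11,0,0]]' 20
python3 - <<'E'
from h import *
s=st(); c=robot.calibration("wrist"); p,d,_=cap("wrist")
print("cam pos",(-np.array(c["R"]).T@c["t"]).round(3),"axes",np.array(c["R"]).round(2).tolist())
cv2.imwrite('pics/w1.png',cv2.resize(p,(784,588))[:,:,::-1]); np.savez('w1.npz',p=p,d=d,R=c["R"],t=c["t"],K=c["intrinsics"])
for n in ["plate","plate_top","comb","comb_bar","tipbox","tuberack","tank_front","panel_edge"]:
    for r in robot.place_of("wrist",n)[:2]:
      x=w(c,r["position"]); print(n,round(r["score"],2),x.round(4),pix(c,x))
W=world(d,c)
for n in ["comb","plate"]:
    for r in robot.outline_of("wrist",n)[:1]:
      m=r["region"]&(d>0); P=W[m]; ctr,sz,ang=cv2.minAreaRect(P[:,:2].astype(np.float32)*1000); print(n,m.sum(),ctr,sz,ang,np.percentile(P[:,2],[5,25,50,75,95]).round(4))
E
```

```text
time_s: 3.1
tcp_pos: [0.4716, -0.0147, 0.2724]
orientation: [146.2, 90.0, 146.4]
contact_force: [0.1, 0.0, 0.5]
width: 0.0873
3.1 [ 0.4716 -0.0147  0.2724] [146.16  89.97 146.37] F [0.09 0.02 0.51] w 0.0873
cam pos [0.472 0.067 0.435] axes [[1.0, 0.0, 0.0], [0.0, -0.95, 0.3], [0.0, -0.3, -0.95]]
plate 0.93 [ 0.4685 -0.0197  0.0266] [273 179]
plate_top 0.79 [ 0.4752 -0.0186  0.0368] [279 179]
comb 0.75 [ 0.4928 -0.0313  0.0301] [293 189]
comb_bar 0.66 [ 0.4932 -0.0279  0.0406] [294 188]
comb_bar 0.29 [ 0.7617 -0.0751 -0.1712] [439 187]
tipbox 0.62 [0.4781 0.108  0.0257] [282  62]
tuberack 0.68 [ 0.4654 -0.135   0.0275] [270 267]
tank_front 0.6 [ 0.4069 -0.0084  0.0609] [216 175]
tank_front 0.25 [ 0.4886 -0.0299  0.041 ] [290 190]
panel_edge 0.65 [0.6607 0.0161 0.0221] [437 148]
comb 2484 (503.5824279785156, -31.205738067626953) (102.94839477539062, 38.6837272644043) 88.22586822509766 [0.031  0.0344 0.0354 0.0468 0.048 ]
plate 9591 (473.6417236328125, -19.562149047851562) (142.2561798095703, 122.413818359375) 89.26647186279297 [0.0299 0.0311 0.0319 0.0327 0.0337]
```

View pics/w1.png

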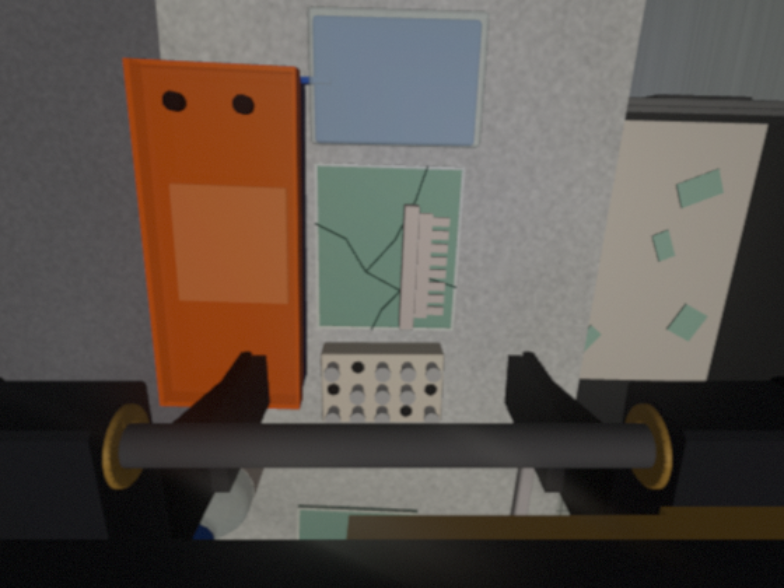

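Run:
```python
from h import *
f=np.load('w1.npz'); c={"R":f["R"],"t":f["t"],"intrinsics":f["K"]}; d=f["d"]; W=world(d,c); p=f["p"]
# panel plane: points in front of plate
def fit(m):
    P=W[m]; A=np.c_[P[:,:2],np.ones(len(P))]
    for _ in range(5):
        k=np.linalg.lstsq(A,P[:,2],rcond=None)[0]; r=P[:,2]-A@k; g=abs(r)<.002; A,P=A[g],P[g]
    return k,len(P)
X,Y,Z=W[...,0],W[...,1],W[...,2]
k,n=fit((d>0)&(X>.55)&(X<.64)&(Y>-.15)&(Y<.1)&(abs(Z-.026)<.01)); print("panel",k.round(4),n,"z@.47,.6,.66:",[(k@[x,-.02,1]).round(4) for x in (.42,.47,.53,.6,.66)])
k2,n=fit((d>0)&(X>.425)&(X<.475)&(Y>-.08)&(Y<.04)); print("plate",k2.round(4),n,"z@.42,.47,.53",[(k2@[x,-.02,1]).round(4) for x in (.42,.47,.53)])
# bar: high points
h=Z-(X*k2[0]+Y*k2[1]+k2[2])
m=(d>0)&(h>.012)&(h<.022)&(X>.47)&(X<.54)&(Y>-.09)&(Y<.03); print("bar",m.sum(),cv2.minAreaRect(W[m][:,:2].astype(np.float32)*1000),np.median(Z[m]),np.median(h[m]))
# panel free edge
g=(X*k[0]+Y*k[1]+k[2]); on=(d>0)&(abs(Z-g)<.004)&(X>.6)
for y in (-.1,-.05,0,.05): 
    q=on&(abs(Y-y)<.004); print("edge y",y,X[q].max().round(4))
```

```text
panel [-0.0243  0.0012  0.0382] 14481 z@.47,.6,.66: [np.float64(0.0279), np.float64(0.0267), np.float64(0.0253), np.float64(0.0236), np.float64(0.0221)]
plate [-0.2502  3.8768  0.3953] 85 z@.42,.47,.53 [np.float64(0.2126), np.float64(0.2001), np.float64(0.1851)]
bar 3553 ((505.49365234375, -22.835567474365234), (69.99988555908203, 91.55158996582031), 0.7186083793640137) 0.35906641204168677 0.017200261105232095
edge y -0.1 0.6536
edge y -0.05 0.656
edge y 0 0.6578
edge y 0.05 0.6596
```

The wrist view shows the comb bar at (410,265) with its teeth towards +x. The plate is at (388,247), the tube rack and tip box are about 12 mm off, and the free edge is at about (605,250). The plate plane fit went wrong, so I'll redo it with height limits.

```bash
python3 - <<'E'
from h import *
f=np.load('w1.npz'); c={"R":f["R"],"t":f["t"],"intrinsics":f["K"]}; d=f["d"]; W=world(d,c)
X,Y,Z=W[...,0],W[...,1],W[...,2]
h=Z-(.0382-.0243*X+.0012*Y)
b=(d>0)&(X>.40)&(X<.55)&(Y>-.12)&(Y<.06)
for nm,lo,hi,x0 in (("plate+",.0025,.0075,.418),("bar",.017,.026,.45)):
    m=b&(h>lo)&(h<hi)&(X>x0)&(Y>-.095)&(Y<.058); m=cv2.morphologyEx(m.astype(np.uint8),cv2.MORPH_OPEN,np.ones((3,3)))>0
    P=W[m]; print(nm,m.sum(),cv2.minAreaRect(P[:,:2].astype(np.float32)*1000),np.median(h[m]).round(4),np.percentile(P[:,:2],[1,99],axis=0).round(4).tolist(), P[:,:2].mean(0))
    if nm=="bar":
        k=np.polyfit(P[:,1],P[:,0],1); print("bar x=",k,"yaw",-np.degrees(np.arctan(k[0])))
E
python3 - <<'E'
from h import *
# tray from top
p,d,c=cap("top"); W=world(d,c)
for r in robot.outline_of("top","tray")[:3]:
    m=r["region"]&(d>0); print(m.sum(),cv2.minAreaRect(W[m][:,:2].astype(np.float32)*1000),np.percentile(W[m][:,2],[10,50,90]).round(3), p[r["region"]].mean(0).round())
E
```

```text
plate+ 9165 ((474.8890686035156, -19.213523864746094), (140.42652893066406, 116.40705108642578), 88.60222625732422) 0.005 [[0.419, -0.0877], [0.5322, 0.0501]] [ 0.46856536 -0.01079389]
bar 917 ((490.6412048339844, -31.008769989013672), (102.6865234375, 12.082986831665039), 88.08024597167969) 0.0209 [[0.4839, -0.0817], [0.4974, 0.019]] [ 0.49066585 -0.02938632]
bar x= [0.03313895 0.49163969] yaw -1.8980273590626042
2120 ((446.6124267578125, 707.2608642578125), (192.01499938964844, 154.20785522460938), 42.251930236816406) [-0.003  0.003  0.019] [ 39.  75. 150.]
2022 ((461.737060546875, 412.3077392578125), (147.68048095703125, 180.99859619140625), 78.04914855957031) [0.024 0.029 0.041] [133. 138. 143.]
```

Comb bar centre is (0.4906, -0.031), yaw -1.9°, with its top 21 mm above the panel as expected. The steel tray centre is (0.462, 0.412), yaw about -12°. Going down over the bar.

```bash
python3 -m inch '[[4,4,-1.6,1.9,0.033,0.024,0],[4,8,-1.6,1.9,0.033,0.024,0],[4,12,-1.6,1.9,0.033,0.024,0],[4,16,-1.6,1.9,0.033,0.024,0],[4,19,-1.6,1.9,0.033,0.024,0],[4,20,-1.6,1.9,0.033,0.024,0],[4,20,-1.6,1.9,0.033,0.024,0],[4,20,-1.6,1.9,0.033,0.024,0]]'
python3 - <<'E'
from h import *
s=st(); p,d,c=cap("wrist","w2.png"); W=world(d,c); X,Y,Z=W[...,0],W[...,1],W[...,2]; h=Z-(.0382-.0243*X+.0012*Y)
m=(d>0)&(X>.45)&(X<.55)&(Y>-.095)&(Y<.05)&(h>.017)&(h<.026)
P=W[m]; print(len(P)); print(cv2.minAreaRect(P[:,:2].astype(np.float32)*1000), np.median(h[m]))
E
```

```text
time_s: 4.55
tcp_pos: [0.492, -0.0322, 0.0737]
orientation: [-179.5, 88.8, 178.6]
contact_force: [0.5, -0.8, 0.5]
width: 0.0408
4.55 [ 0.492  -0.0322  0.0737] [-179.54   88.75  178.62] F [ 0.48 -0.75  0.52] w 0.0408
2966
((490.8569030761719, -23.718040466308594), (88.60650634765625, 12.014922142028809), 88.0804214477539) 0.0212945300407165
```

View pics/w2.png

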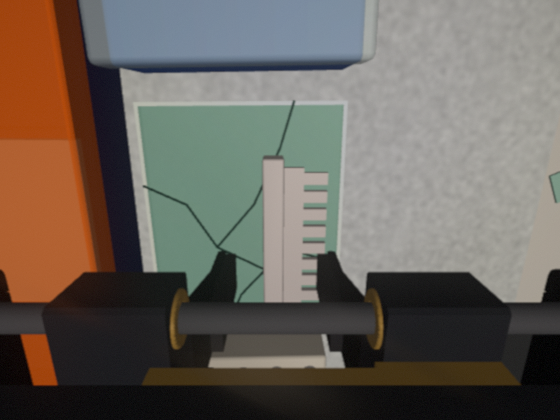

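The fingers straddle the bar (bar at column 273, fingers at 225 and 330). Going down 3.5 cm, ending slowly, then closing.

```bash
python3 -m inch '[[4,1.5,0.1,-0.1,0,0,0],[4,2.5,0.1,-0.1,0,0,0],[4,3,0.1,-0.1,0,0,0],[4,3.2,0.1,-0.1,0,0,0],[4,3.4,0.1,-0.1,0,0,0],[4,3.5,0.1,-0.1,0,0,0],[4,3.5,0.1,-0.1,0,0,0],[2,3.5,0.1,-0.1,0,0,0],[0.8,3.5,0.1,-0.1,0,0,0],[0.8,3.5,0.1,-0.1,0,0,0],[0.8,3.5,0.1,-0.1,0,0,0],[0.8,3.5,0.1,-0.1,0,0,0],[0.8,3.5,0.1,-0.1,0,0,0]]' 12
```

```text
time_s: 5.9
tcp_pos: [0.4891, -0.0309, 0.0376]
orientation: [-179.3, 88.6, 178.8]
contact_force: [-0.9, -0.6, 0.4]
width: 0.0118
```

```bash
python3 -m inch '[[0.8,-1,0,0,0,0,0],[0.8,-4,0,0,0,0,0],[0.8,-8,0,0,0,0,0],[0.8,-12,0,0,0,0,0],[0.8,-12,4,-0.5,0.02,0,0],[0.8,-12,8,-1,0.04,0,0],[0.8,-12,12,-1.5,0.06,0,0],[0.8,-12,16,-2,0.08,0,0],[0.8,-12,20,-2.5,0.1,0,0],[0.8,-12,24,-3,0.12,0,0],[0.8,-12,28,-3.5,0.14,0,0],[0.8,-12,32,-4,0.15,0,0],[0.8,-12,36,-4.5,0.16,0,0],[0.8,-12,40,-5,0.17,0,0],[0.8,-12,43,-5.4,0.175,0,0],[0.8,-12,44.4,-5.5,0.175,0,0],[0.8,-12,44.4,-5.5,0.175,0,0],[0.8,-12,44.4,-5.5,0.175,0,0],[0.8,-12,44.4,-5.5,0.175,0,0]]'
python3 - <<'E'
from h import *
s=st(); p,d,c=cap("wrist","w3.png"); W=world(d,c)
for r in robot.outline_of("wrist","tray")[:2]:
    m=r["region"]&(d>0); print(r["score"],m.sum(),cv2.minAreaRect(W[m][:,:2].astype(np.float32)*1000),np.percentile(W[m][:,2],[5,50,95]).round(4),np.percentile(W[m][:,:2],[1,99],axis=0).round(3).tolist())
E
```

```text
time_s: 7.8
tcp_pos: [0.4522, 0.4119, 0.1589]
orientation: [-166.6, 88.6, -178.6]
contact_force: [-0.0, -1.3, -0.2]
width: 0.0117
7.8 [0.4522 0.4119 0.1589] [-166.58   88.64 -178.64] F [-0.03 -1.32 -0.2 ] w 0.0117
0.85 27856 ((463.97772216796875, 411.11260986328125), (137.7203826904297, 179.8341827392578), 78.02230072021484) [0.028  0.0309 0.0541] [[0.37, 0.335], [0.56, 0.49]]
```

View pics/w3.png

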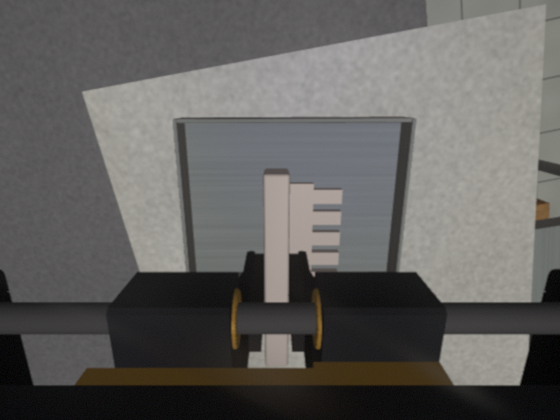

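The steel tray (grey, brushed) lies under the held comb and the two are aligned. Lowering and releasing.

```bash
python3 -m inch '[[0.8,4,0,0,0,0,0],[0.8,7.5,0,0,0,0,0],[0.8,9.5,0,0,0,0,0],[0.8,10.8,0,0,0,0,0],[0.8,11.4,0,0,0,0,0],[0.8,11.7,0,0,0,0,0],[0.8,11.9,0,0,0,0,0],[0.8,11.9,0,0,0,0,0],[0.8,11.9,0,0,0,0,0]]'
```

```text
time_s: 8.8
tcp_pos: [0.4488, 0.4149, 0.0405]
orientation: [-172.0, 88.7, 176.1]
contact_force: [-0.1, -0.7, -0.9]
width: 0.0119
```

```bash
python3 -m inch '[[0.8,0.1,0,0,0,0,0],[0.8,0.2,0,0,0,0,0],[0.8,0.2,0,0,0,0,0],[2.5,0.2,0,0,0,0,0],[2.5,0.2,0,0,0,0,0],[2.5,0.2,0,0,0,0,0],[2.5,0.2,0,0,0,0,0],[2.5,-1,0,0,0,0,0],[2.5,-4,0,0,0,0,0],[2.5,-8,0,0,0,0,0],[2.5,-12,0,0,0,0,0],[2.5,-14,0,0,0,0,0],[2.5,-14,0,0,0,0,0],[2.5,-14,0,0,0,0,0]]'
python3 - <<'E'
from h import *
s=st(); print(np.round(s["joint_pos"],1)); p,d,c=cap("wrist","w4.png"); W=world(d,c); R=Ro.from_euler('xyz',s["orientation"],degrees=True).as_matrix(); print(R.round(3))
for r in robot.outline_of("wrist","comb")[:1]:
    m=r["region"]&(d>0); print(r["score"],m.sum(),cv2.minAreaRect(W[m][:,:2].astype(np.float32)*1000),np.percentile(W[m][:,2],[5,50,95]).round(4))
# target above plate, jaws along -y with panel yaw -2.2deg, tilt to panel
yaw=np.radians(-2.2); n=np.array([.0243,-.0012,1]); n/=np.linalg.norm(n)
X=-n; Zt=np.array([np.sin(yaw),-np.cos(yaw),0]); Zt-=Zt@X*X; Zt/=np.linalg.norm(Zt); Yt=np.cross(Zt,X); T=np.c_[X,Yt,Zt]
for tgt in ([.460,-.019,.16],):
    print("shift cm",(R.T@(np.array(tgt)-s["tcp_pos"])*100).round(2),"turn",Ro.from_matrix(R.T@T).as_rotvec().round(4)); print(T.round(3))
E
```

```text
time_s: 10.2
tcp_pos: [0.4515, 0.4144, 0.1801]
orientation: [-170.6, 88.6, 177.5]
contact_force: [-1.3, -0.5, -0.1]
width: 0.0246
10.2 [0.4515 0.4144 0.1801] [-170.65   88.63  177.49] F [-1.31 -0.48 -0.08] w 0.0246
[-64.   24.9  24.4  99.8 -12.8  58.9 -46.6]
[[-0.024  0.205  0.978]
 [ 0.001  0.979 -0.205]
 [-1.    -0.004 -0.024]]
0.82 3961 ((459.6128845214844, 406.9066467285156), (112.08618927001953, 39.097747802734375), 78.1656494140625) [0.0309 0.0338 0.0463]
shift cm [  1.94 -42.24   9.79] turn [ 1.4023e+00  4.0000e-04 -2.0000e-04]
[[-0.024  0.999 -0.038]
 [ 0.001 -0.038 -0.999]
 [-1.    -0.024 -0.   ]]
```

View pics/w4.png

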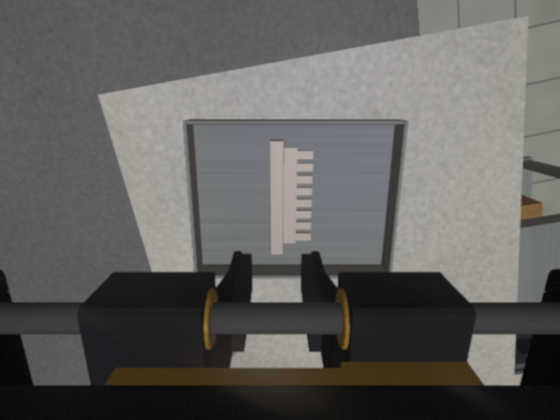

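The comb lies free inside the steel tray (image (290,195)). Moving back over the plate with the jaws along y.

```bash
python3 -m inch '[[5,1,-4,1,0.13,0,0],[5,1.9,-8,2,0.26,0,0],[5,1.9,-12,3,0.39,0,0],[5,1.9,-16,4,0.52,0,0],[5,1.9,-20,5,0.65,0,0],[5,1.9,-24,6,0.78,0,0],[5,1.9,-28,7,0.91,0,0],[5,1.9,-32,8,1.04,0,0],[5,1.9,-36,8.8,1.17,0,0],[5,1.9,-39,9.4,1.3,0,0],[5,1.9,-41.5,9.8,1.402,0,0],[5,1.9,-42.2,9.8,1.402,0,0],[5,1.9,-42.2,9.8,1.402,0,0],[5,1.9,-42.2,9.8,1.402,0,0],[5,1.9,-42.2,9.8,1.402,0,0]]'
cat >> h.py <<'E'
def avg(n=12):
    L=[]
    for _ in range(n): L.append(robot.state())
    return L
E
python3 - <<'E'
from h import *
s=st(); print(np.round(s["joint_pos"],1)); p,d,c=cap("wrist","w5.png"); W=world(d,c); R=Ro.from_euler('xyz',s["orientation"],degrees=True).as_matrix(); print(R.round(4).tolist())
X,Y,Z=W[...,0],W[...,1],W[...,2]; h=Z-(.0382-.0243*X+.0012*Y)
m=(d>0)&(X>.418)&(X<.55)&(Y>-.095)&(Y<.058)&(h>.0025)&(h<.0085)
m=cv2.morphologyEx(m.astype(np.uint8),cv2.MORPH_OPEN,np.ones((5,5)))>0
P=W[m]; print(m.sum(),cv2.minAreaRect(P[:,:2].astype(np.float32)*1000),np.median(h[m]))
A=np.c_[P[:,:2]-[.46,-.02],np.ones(len(P))]; print("top plane",np.linalg.lstsq(A,P[:,2],rcond=None)[0].round(4))
f=(d>0)&(X>.56)&(X<.64)&(Y>-.1)&(Y<.06); A=np.c_[X[f]-.46,Y[f]+.02,np.ones(f.sum())]; print("panel",np.linalg.lstsq(A,Z[f],rcond=None)[0].round(4))
E
```

```text
time_s: 11.8
tcp_pos: [0.4604, -0.0171, 0.16]
orientation: [-89.6, 88.6, 178.4]
contact_force: [0.3, 0.8, 0.5]
width: 0.0497
11.8 [ 0.4604 -0.0171  0.16  ] [-89.56  88.59 178.44] F [0.32 0.79 0.47] w 0.0497
[-46.1  15.8  51.6 121.1 -15.7  51.4 -77.3]
[[-0.0246, 0.9991, -0.0348], [0.0007, -0.0348, -0.9994], [-0.9997, -0.0246, 0.0002]]
21834 ((474.4812316894531, -19.789932250976562), (140.52398681640625, 116.39147186279297), 88.48345184326172) 0.005052689620141231
top plane [-0.0242  0.001   0.032 ]
panel [-0.0246  0.0012  0.0271]
```

View pics/w5.png

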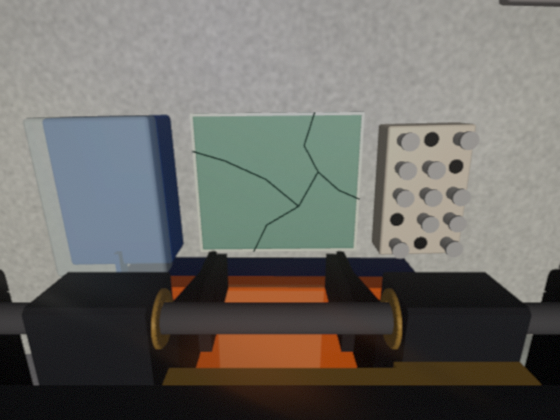

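The bare plate is at (278,182) in the image, clear of its neighbours, with its top at z = 0.032. Going down to about 6 mm above it, then slowly.

```bash
python3 -m inch '[[5,4,0,0.2,0,0,0],[5,8,0,0.2,0,0,0],[5,10,0,0.2,0,0,0],[5,11.5,0,0.2,0,0,0],[5,12,0,0.2,0,0,0],[5,12.2,0,0.2,0,0,0],[5,12.2,0,0.2,0,0,0],[5,12.2,0,0.2,0,0,0],[5,12.2,0,0.2,0,0,0]]'; for i in 1 2 3; do python3 -c "
from h import *
st()"; done
```

```text
time_s: 12.75
tcp_pos: [0.458, -0.0204, 0.039]
orientation: [-90.0, 88.7, 177.8]
contact_force: [-0.3, 0.2, 1.2]
width: 0.05
12.75 [ 0.458  -0.0204  0.039 ] [-90.04  88.71 177.8 ] F [-0.26  0.22  1.17] w 0.05
12.75 [ 0.458  -0.0204  0.039 ] [-90.04  88.71 177.8 ] F [-0.26  0.22  1.17] w 0.05
12.75 [ 0.458  -0.0204  0.039 ] [-90.04  88.71 177.8 ] F [-0.26  0.22  1.17] w 0.05
```

```bash
python3 -m inch '[[5,0.03,0,0,0,0,0],[5,0.06,0,0,0,0,0],[5,0.09,0,0,0,0,0],[5,0.12,0,0,0,0,0],[5,0.15,0,0,0,0,0],[5,0.18,0,0,0,0,0],[5,0.21,0,0,0,0,0],[5,0.24,0,0,0,0,0],[5,0.27,0,0,0,0,0],[5,0.3,0,0,0,0,0],[5,0.33,0,0,0,0,0],[5,0.36,0,0,0,0,0],[5,0.36,0,0,0,0,0]]'
```

```text
time_s: 14.05
tcp_pos: [0.4573, -0.0205, 0.0347]
orientation: [-88.9, 88.6, 178.9]
contact_force: [0.3, -0.5, -1.0]
width: 0.0498
```

```bash
python3 -m inch '[[5,0.03,0,0,0,0,0],[5,0.06,0,0,0,0,0],[5,0.09,0,0,0,0,0],[5,0.09,0,0,0,0,0]]'
```

```text
time_s: 14.45
tcp_pos: [0.4573, -0.0205, 0.0338]
orientation: [-88.9, 88.6, 178.9]
contact_force: [0.4, 0.4, 0.3]
width: 0.05
```

```bash
python3 -m inch '[[5,0.02,0,0,0,0,0],[5,0.04,0,0,0,0,0],[5,0.04,0,0,0,0,0]]'|grep -E "tcp|force"
```

```text
tcp_pos: [0.4573, -0.0206, 0.0334]
contact_force: [-0.5, -0.4, -0.5]
```

```bash
python3 -m inch '[[5,0.02,0,0,0,0,0],[5,0.04,0,0,0,0,0],[5,0.04,0,0,0,0,0]]'|grep -E "tcp|force"
```

```text
tcp_pos: [0.4572, -0.0206, 0.033]
contact_force: [0.1, 0.1, 0.5]
```

```bash
python3 -m inch '[[5,0.02,0,0,0,0,0],[5,0.04,0,0,0,0,0],[5,0.04,0,0,0,0,0]]'|grep -E "tcp|force"
```

```text
tcp_pos: [0.4573, -0.0205, 0.0326]
contact_force: [0.4, 1.2, 0.0]
```

```bash
python3 -m inch '[[5,0.02,0,0,0,0,0],[5,0.03,0,0,0,0,0],[5,0.03,0,0,0,0,0]]'|grep -E "tcp|force"
```

```text
tcp_pos: [0.4572, -0.0206, 0.0323]
contact_force: [0.9, 0.1, -0.9]
```

```bash
python3 -m inch '[[5,0.02,0,0,0,0,0],[5,0.03,0,0,0,0,0],[5,0.03,0,0,0,0,0]]'|grep -E "tcp|force"
```

```text
tcp_pos: [0.4573, -0.0205, 0.032]
contact_force: [1.4, 0.2, -0.4]
```

```bash
python3 -m inch '[[5,0.02,0,0,0,0,0],[5,0.03,0,0,0,0,0],[5,0.03,0,0,0,0,0]]'|grep -E "tcp|force"
```

```text
tcp_pos: [0.4572, -0.0205, 0.0319]
contact_force: [-0.4, 0.8, 4.7]
```

Contact at z = 0.0319. Pressing slightly more.

```bash
python3 -m inch '[[5,0.01,0,0,0,0,0],[5,0.01,0,0,0,0,0]]'|grep -E "tcp|force"
```

```text
tcp_pos: [0.4572, -0.0206, 0.0319]
contact_force: [-0.6, 0.6, 6.3]
```

```bash
python3 -m inch '[[5,0.005,0.05,0,0,0,0],[5,0.005,0.15,0,0,0,0],[5,0.005,0.3,0,0,0,0],[5,0.005,0.5,0,0,0,0],[5,0.005,0.7,0,0,0,0],[5,0.005,0.9,0,0,0,0]]'|grep -E "tcp|force"
```

```text
tcp_pos: [0.4659, -0.021, 0.0317]
contact_force: [-2.1, 0.3, 8.3]
```

```bash
python3 -m inch '[[5,-0.002,0.2,0,0,0,0],[5,-0.003,0.4,0,0,0,0],[5,-0.005,0.6,0,0,0,0],[5,-0.005,0.8,0,0,0,0],[5,-0.005,1.0,0,0,0,0],[5,-0.005,1.2,0,0,0,0]]'|grep -E "tcp|force"
```

```text
tcp_pos: [0.4779, -0.0214, 0.0314]
contact_force: [-2.3, -0.8, 7.7]
```

```bash
python3 -m inch '[[5,0,0.2,0,0,0,0],[5,0,0.4,0,0,0,0],[5,0,0.6,0,0,0,0],[5,-0.003,0.8,0,0,0,0],[5,-0.003,1.0,0,0,0,0],[5,-0.003,1.2,0,0,0,0],[5,-0.003,1.4,0,0,0,0],[5,-0.003,1.6,0,0,0,0]]'|grep -E "time|tcp|force"
```

```text
time_s: 18.45
tcp_pos: [0.494, -0.022, 0.031]
contact_force: [-3.1, -0.5, 5.6]
```

```bash
python3 -m inch '[[5,0.003,0.2,0,0,0,0],[5,0.004,0.4,0,0,0,0],[5,0.005,0.6,0,0,0,0],[5,0.005,0.8,0,0,0,0],[5,0.005,1.0,0,0,0,0],[5,0.005,1.2,0,0,0,0],[5,0.005,1.4,0,0,0,0],[5,0.005,1.6,0,0,0,0],[5,0.005,1.8,0,0,0,0]]'|grep -E "time|tcp|force"
```

```text
time_s: 19.35
tcp_pos: [0.5119, -0.0227, 0.0306]
contact_force: [-2.0, -0.0, 6.3]
```

```bash
python3 -m inch '[[5,0.001,0.2,0,0,0,0],[5,0.001,0.4,0,0,0,0],[5,0.002,0.6,0,0,0,0],[5,0.002,0.8,0,0,0,0],[5,0.002,1.0,0,0,0,0],[5,0.002,1.2,0,0,0,0],[5,0.002,1.4,0,0,0,0],[5,0.002,1.5,0,0,0,0]]'|grep -E "time|tcp|force"
python3 -m inch '[[5,-0.1,0,0,0,0,0],[5,-1,0,0,0,0,0],[5,-4,0,0,0,0,0],[5,-8,-3,0,0,0,0],[5,-10,-6,0,0,0,0],[5,-10,-8.5,0,0,0,0],[5,-10,-8.5,0,0,0,0],[5,-10,-8.5,0,0,0,0]]'
python3 - <<'E'
from h import *
s=st(); p,d,c=cap("wrist","w6.png"); W=world(d,c)
X,Y,Z=W[...,0],W[...,1],W[...,2]; h=Z-(.0382-.0243*X+.0012*Y)
m=(d>0)&(X>.43)&(X<.65)&(Y>-.095)&(Y<.058)&(h>.0025)&(h<.0085)
m=cv2.morphologyEx(m.astype(np.uint8),cv2.MORPH_OPEN,np.ones((5,5)))>0
P=W[m]; print(m.sum(),cv2.minAreaRect(P[:,:2].astype(np.float32)*1000),np.median(h[m]),P[:,0].min())
f=(d>0)&(X>.435)&(X<.465)&(Y>-.08)&(Y<.04)&(abs(h)<.01); print("panel behind z",np.median(Z[f]),np.median(h[f]),f.sum())
E
```

```text
time_s: 20.15
tcp_pos: [0.5271, -0.0233, 0.0302]
contact_force: [-2.3, 1.3, 7.1]
time_s: 20.95
tcp_pos: [0.4449, -0.0196, 0.1324]
orientation: [-91.5, 88.7, 176.3]
contact_force: [0.8, 0.5, 0.2]
width: 0.0502
20.95 [ 0.4449 -0.0196  0.1324] [-91.51  88.7  176.33] F [0.82 0.5  0.19] w 0.0502
32106 ((537.1832885742188, -22.41205596923828), (140.64833068847656, 108.84729766845703), 88.30713653564453) 0.004887783353754881 0.48126179482524634
panel behind z 0.027108641140457836 -0.00013332885394084712 5471
```

View pics/w6.png

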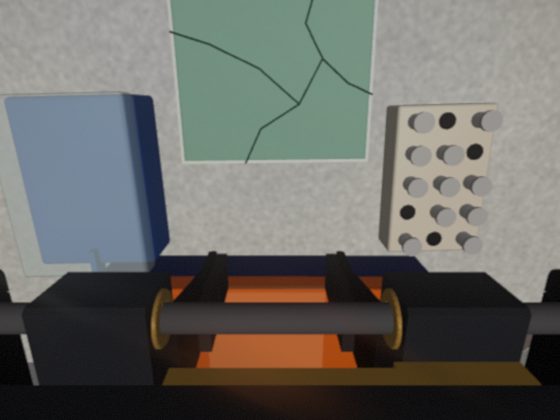

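The plate slid about 69 mm, straight; its rear edge is at image row 162 (x ≈ 0.483), leaving room behind it. Lowering the fingers behind it to about 1.5 mm over the panel, then pushing.

```bash
python3 -m inch '[[7,3,0,0,0,0,0],[7,6,0,0,0,0,0],[7,8.5,0,0,0,0,0],[7,9.6,0,0,0,0,0],[7,10,0,0,0,0,0],[7,10.1,0,0,0,0,0],[7,10.2,0,0,0,0,0],[7,10.28,0,0,0,0,0],[7,10.32,0,0,0,0,0],[7,10.32,0,0,0,0,0],[7,10.32,0,0,0,0,0]]'
```

```text
time_s: 22.1
tcp_pos: [0.4423, -0.0198, 0.029]
orientation: [-89.5, 88.7, 178.4]
contact_force: [-0.2, -0.2, 0.6]
width: 0.07
```

```bash
python3 -m inch '[[7,0,0.4,0,0,0,0],[7,0,0.8,0,0,0,0],[7,0,1.2,0,0,0,0],[7,0,1.6,0,0,0,0],[7,0,2,0,0,0,0],[7,0,2.3,0,0,0,0],[7,0,2.4,0,0,0,0],[7,0,2.5,0,0,0,0],[7,0,2.6,0,0,0,0],[7,0,2.7,0,0,0,0],[7,0,2.8,0,0,0,0],[7,0,2.9,0,0,0,0],[7,0,3,0,0,0,0],[7,0,3.1,0,0,0,0],[7,0,3.2,0,0,0,0],[7,0,3.3,0,0,0,0],[7,0,3.4,0,0,0,0],[7,0,3.5,0,0,0,0],[7,0,3.6,0,0,0,0],[7,0,3.7,0,0,0,0]]'
```

```text
time_s: 24.1
tcp_pos: [0.4792, -0.0214, 0.0278]
orientation: [-88.8, 88.6, 179.0]
contact_force: [0.2, 0.1, -0.5]
width: 0.0702
```

```bash
python3 -m inch '[[7,0,0.1,0,0,0,0],[7,0,0.2,0,0,0,0],[7,0,0.35,0,0,0,0],[7,0,0.5,0,0,0,0],[7,0,0.7,0,0,0,0],[7,0,0.9,0,0,0,0],[7,0,1.1,0,0,0,0],[7,0,1.3,0,0,0,0],[7,0,1.5,0,0,0,0],[7,0,1.7,0,0,0,0],[7,0,1.9,0,0,0,0],[7,0,2.1,0,0,0,0],[7,0,2.3,0,0,0,0],[7,0,2.5,0,0,0,0],[7,0,2.7,0,0,0,0],[7,0,2.9,0,0,0,0],[7,0,3.1,0,0,0,0],[7,0,3.3,0,0,0,0],[7,0,3.5,0,0,0,0],[7,0,3.6,0,0,0,0]]'
python3 - <<'E'
from h import *
s=st(); p,d,c=cap("wrist","w7.png"); W=world(d,c)
X,Y,Z=W[...,0],W[...,1],W[...,2]; h=Z-(.0382-.0243*X+.0012*Y)
m=(d>0)&(X>.43)&(X<.75)&(Y>-.11)&(Y<.058)&(h>.0025)&(h<.0085)
m=cv2.morphologyEx(m.astype(np.uint8),cv2.MORPH_OPEN,np.ones((5,5)))>0
P=W[m]; print(m.sum(),cv2.minAreaRect(P[:,:2].astype(np.float32)*1000),np.median(h[m]),P[:,0].min())
a,_,c=cap("top")
for r in robot.place_of("top","plate")[:2]: print(r["score"],w(c,r["position"]).round(3))
E
```

```text
time_s: 26.1
tcp_pos: [0.5154, -0.0228, 0.027]
orientation: [-88.7, 88.6, 179.1]
contact_force: [-0.3, 0.7, -0.4]
width: 0.07
26.1 [ 0.5154 -0.0228  0.027 ] [-88.74  88.64 179.08] F [-0.25  0.74 -0.43] w 0.07
80049 ((577.1148071289062, -32.61952209472656), (157.82383728027344, 121.09403228759766), 87.69828033447266) 0.004955862957529249 0.5136635002442251
0.88 [ 0.582 -0.023  0.022]
0.56 [ 0.464 -0.139  0.027]
```

View pics/w7.png

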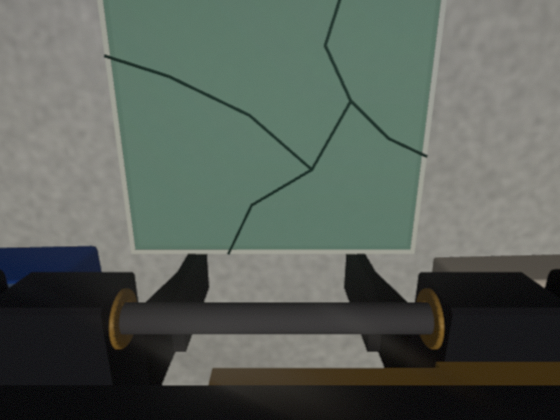

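The fingers are seated on the rear edge (image row 252), the plate is square, and its centre is at about x = 0.582. The free edge is at 0.657. Continuing.

```bash
python3 -m inch '[[7,0,0.1,0,0,0,0],[7,0,0.3,0,0,0,0],[7,0,0.55,0,0,0,0],[7,0,0.85,0,0,0,0],[7,0,1.15,0,0,0,0],[7,0,1.45,0,0,0,0],[7,0,1.75,0,0,0,0],[7,0,2.05,0,0,0,0],[7,0,2.35,0,0,0,0],[7,0,2.65,0,0,0,0],[7,0,2.95,0,0,0,0],[7,0,3.25,0,0,0,0],[7,0,3.55,0,0,0,0],[7,0,3.85,0,0,0,0],[7,0,4.15,0,0,0,0],[7,0,4.45,0,0,0,0],[7,0,4.75,0,0,0,0],[7,0,5.05,0,0,0,0],[7,0,5.35,0,0,0,0],[7,0,5.65,0,0,0,0]]'
python3 -m inch '[[7,0,0.3,0,0,0,0],[7,0,0.6,0,0,0,0],[7,0,0.9,0,0,0,0],[7,0,1.2,0,0,0,0],[7,0,1.5,0,0,0,0],[7,0,1.8,0,0,0,0],[7,0,2.1,0,0,0,0],[7,0,2.4,0,0,0,0],[7,0,2.7,0,0,0,0],[7,0,3.0,0,0,0,0],[7,0,3.3,0,0,0,0],[7,0,3.6,0,0,0,0],[7,0,3.9,0,0,0,0],[7,0,4.2,0,0,0,0],[7,0,4.5,0,0,0,0],[7,0,4.5,0,0,0,0]]'
python3 - <<'E'
from h import *
p,d,c=cap("wrist"); q,_,c2=cap("scene")
for cam,cc in (("wrist",c),("scene",c2)):
    for r in robot.place_of(cam,"plate")[:3]: print(cam,r["score"],w(cc,r["position"]).round(3))
cv2.imwrite('pics/m8.png',np.hstack([cv2.resize(p,(400,300)),cv2.resize(q[60:330,60:420],(400,300))])[:,:,::-1])
E
```

```text
time_s: 28.25
tcp_pos: [0.5718, -0.0249, 0.0256]
orientation: [-88.8, 88.6, 179.0]
contact_force: [-0.9, 0.1, 0.0]
width: 0.0698
time_s: 29.85
tcp_pos: [0.617, -0.0266, 0.0246]
orientation: [-88.5, 88.7, 179.3]
contact_force: [-0.4, 0.4, 1.0]
width: 0.0703
wrist 0.9 [ 0.722 -0.029 -0.157]
scene 0.76 [ 0.725 -0.026 -0.161]
```

View pics/m8.png

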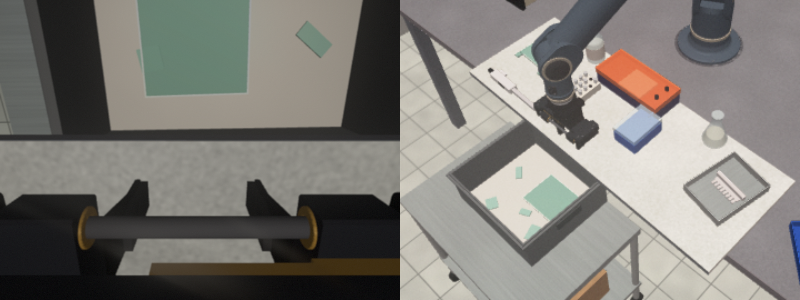

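The plate lies flat in the tub (left picture (195,45), right picture (550,197)), and the comb is in the steel tray. I'm raising the arm clear, checking the bystanders, and then handing in.

```bash
python3 -m inch '[[7,-1,0,0,0,0,0],[7,-4,0,0,0,0,0],[7,-8,0,0,0,0,0],[7,-12,0,0,0,0,0],[7,-16,0,0,0,0,0],[7,-18,0,0,0,0,0],[7,-18,0,0,0,0,0],[7,-18,0,0,0,0,0],[7,-18,0,0,0,0,0]]'
python3 - <<'E'
from h import *
for cam in ("top","scene"):
    _,_,c=cap(cam)
    for n in ["plate","comb","tray","spare","tipbox","tuberack","pipette"]:
        for r in robot.place_of(cam,n)[:1]: print(cam,n,round(r["score"],2),w(c,r["position"]).round(3))
st(); print(robot.sign_off())
E
```

```text
time_s: 30.95
tcp_pos: [0.6198, -0.0264, 0.2031]
orientation: [-89.2, 88.5, 178.6]
contact_force: [-0.4, 0.1, -0.4]
width: 0.0702
top plate 0.52 [ 0.721 -0.025 -0.162]
top comb 0.69 [0.447 0.417 0.023]
top tray 0.86 [0.46  0.409 0.029]
top spare 0.84 [ 0.437 -0.353  0.023]
top tipbox 0.79 [0.473 0.108 0.025]
top tuberack 0.77 [ 0.463 -0.139  0.024]
top pipette 0.66 [ 0.597 -0.35   0.018]
scene plate 0.91 [ 0.724 -0.026 -0.158]
scene comb 0.75 [0.451 0.416 0.032]
scene tray 0.92 [0.457 0.408 0.028]
scene spare 0.68 [0.447 0.416 0.033]
scene tipbox 0.7 [0.479 0.107 0.027]
scene tuberack 0.5 [ 0.465 -0.138  0.028]
scene pipette 0.93 [ 0.598 -0.354  0.021]
31.75 [ 0.6208 -0.0267  0.2046] [-88.88  88.63 178.94] F [-0.42 -0.37  0.97] w 0.07
the job is handed in; nothing more can be done
None
```

The job is done and handed in at about 32 s. I put the comb in the steel tray. Then I slid the cracked plate about 69 mm out from the tank, with readings of about 6–8 N down between moves. From there I pushed it by its rear edge over the free edge, and it dropped into the tub.

**Last checks:** both fixed cameras put the plate inside the tub, at about (0.72, -0.03, -0.16), and the comb in the steel tray. The tray, tip box, tube rack and pipette read within about 4 mm of where they started. The arm was raised clear and touching nothing.

**Disagreed or not checked:**
- **Spare plate:** the scene camera reported it at the comb's place in the tray, a false match. The top camera showed it where it was at the start, about 4 mm off.
- **Bottle and flask:** I did not measure these at the end. They stood upright in the scene picture after the drop.
- **Peak force:** I only read forces at the end of each move, so brief peaks on the plate were not seen.

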